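# Set the mitre fence to the bevel and lock it

## Task

The mitre board's swinging fence has to take over the angle of the sliding bevel that lies along the board's edge: push the fence round on its pivot with a fingertip, at its upright knob or its side, until it is parallel to the bevel's thin metal blade (within about 3 degrees), then press the round plunger on the pivot fully down to lock it, and let go. Push only, do not grip or force the fence, and leave the bevel, the round tin and the spring clamp where they are.

Things in the scene. Friction and masses are not known exactly. Their poses are not given: they have to be found in the camera images.
- mitre_board: plywood base board, 175 x 200 x 18 mm, fixed to the bench left of the open tool box; origin at bench height, x points away from the front (robot-side) edge, which is at x = -100 mm, far edge at x = +75 mm, y = -100 to +100 mm. The fence, its pivot and the plunger sit on it
- fence (a joint): angle of the wooden fence on its pivot, rad, -0.85 to 0.85; 0 = square across the board (knob end towards the board's -y edge), growing as the knob swings away from the robot (board +x; anticlockwise from above). It starts near -0.65 and stays where it is left; about 2 N at the knob move it
- fence_pivot (a point): pivot axis of the fence, 44 mm above the bench (the board's x = 0, y = +60 mm)
- fence_knob (a point): middle of the upright turned wooden knob near the fence's free end, 120 mm from the pivot, 62 mm above the bench; knob 20 mm wide at most, standing from 42 to 76 mm above the bench on the fence, which is a dark wooden bar 22 mm wide from 20 to 42 mm above the bench, ending 20 mm beyond the knob. The point's x axis points along the fence from pivot to knob, z up
- lock_plunger (a joint): how far the locking plunger is pressed, m: 0 = up, 0.010 = fully down; it stays where it is left; about 5 N move it
- plunger_top (a point): centre of the flat top of the black round plunger (32 mm wide) above the fence's pivot; 72 mm above the bench while up, 62 mm when fully down; its axis is vertical
- blade_site (a point): on the thin steel blade of the sliding bevel (18 mm wide, 2 mm thick, 9 mm above the bench), 50 mm from the bevel's brass pivot screw, the blade's tip lies 48 mm farther; the point's y axis points along the blade towards its tip. The blade stands out from the bevel's stock to the left, away from the board
- bevel: wooden stock of the sliding bevel, 22 x 144 x 21 mm with brass end plates, loose on the bench, lying along the board's left (+y) edge; origin at the centre of its underside. Only the pattern: not to be moved
- wax_tin: round tin, 78 mm wide, 34 mm high, loose behind the board; bystander, origin at the centre of its underside
- spring_clamp: black spring clamp lying in front of the tool box, loose; bystander, origin at its underside

How it is judged:
By the outcome, as a careful person would: the job done as asked, in the order asked, and still so for the second after the job is handed in, with the robot touching nothing.
It also fails if it takes over 51 s, if anything falls off the work surface, if the arm or the gripper's body presses on something with over 40 N, if the wrist force passes 120 N, or if a joint passes its speed limit or range.

## Robot

A 6-joint arm with a two-finger parallel gripper is mounted at the origin on a cart in front of the work surface, level with it; the furniture and walls round the work are solid. World frame = base frame: x ahead of the robot, y to its left, z up, the work surface at z = 0. Lengths are in mm, angles in rad, forces in N, time in s.
With the tool pointing down it reaches from about 275 to 1000 mm from the base axis. Payload 8.4 kg.
Tool frame: the origin (TCP) lies on the centre line of the jaws, within the pads' length; the fingertips stand r.tip_reach ahead of it and the grasp point (between the pads) lies 11 mm behind it (r.tip_reach is the distance from the TCP to the fingertips, in mm); z points along the fingers, y is the line along which they close (so a half turn about z gives the same grasp; the last joint's range is limited). The gripper opens to 85 mm and grips with 20 to 120 N. Pads are 22 mm wide; open, the fingers measure 114 mm over their backs; the gripper's body (76 mm by 85 mm) begins 54 mm behind the grasp point. The pads swing forward as they close: fully open they stand 13 mm farther back than shut.
Start: joints at [1.333, 0.353, 1.633, -0, 1.155, -0.002], TCP at [146.011, 607.708, 239.281] pointing down, gripper open.
Joint ranges: [-2.63, 2.63], [-0.92, 2.1], [0.06, 2.66], [-1.3, 4.44], [0, 2.69], [-3.02, 3.02]. Speed limits (rad/s): [2.22, 2.22, 2.79, 3.14, 3.14, 3.14].

## Interface

Orientations are given as [roll, pitch, yaw] about the fixed x, y, z axes, in that order (R = Rz(yaw) Ry(pitch) Rx(roll)).
In Python, from rig import r gives the robot as it stands.
- The arm moves only by the tool carry_out, never from a script. Its argument "targets" is a list of rows, each an object with "dp": the shift along the tool's x, y, z in mm, a list of three; "yaw": the turn about the tool's z in degrees. A call has 1 to 12 rows; each row is the pose to reach, as a shift and turn from the pose commanded when the call began, along the tool's axes at that moment; what a row does not reach only later rows make up. A row lasts 1/8 s, in which the tool goes at most 62.5 mm and 10.7 degrees, less where a joint would pass 70% of its speed; a pose out of reach is approached as far as the arm can. A call with a gripper value outside its range is refused whole. "fingers" is the opening, from -1 (shut) to 1 (fully open), so that 0 is half open, set as the call begins (left out, the last holds). The fingers move at their own pace and stop on an object; "grip_force" is the grip in N (left out, the last holds). Time passes only in rows, so rows that repeat a pose let the fingers close. It gives the time, the measured TCP pose, the force, the opening and the grip force at its end, in the units of the state.
- r.sense(): the state, without advancing time (a new reading comes with each control period).
- r.grab_frame(name): name is "side" or "top" or "wrist"; returns the picture (420x560x3 uint8, red, green, blue); there is no depth.
- r.get_calibration(name): a dict with "fx", "fy", "cx", "cy" (pixels), "dist_coeffs" ([k1, k2, p1, p2, k3] as OpenCV has them; the pictures are not rectified), "rvec" (rotation vector, rad) and "tvec" (3), from world to camera coordinates, as OpenCV has them. Camera axes: x right, y down, z forward; pixel columns grow to the right and rows downward; lengths in mm; the calibration is good to about 2 mm. A picture is of the moment at which its call begins: read the wrist's pose just before it. get_calibration takes no time and is no camera call; for the wrist camera it gives the pose at the moment of the call.
- r.sign_off(): hands the job in; it is judged then, once.
The state is a dict: "clock": time; "qpos": joint angles; "qvel": joint speeds; "joint_efforts": joint torques, N m; "eef_pos": TCP position; "tcp_rot": TCP orientation; "contact_force": force on the tool from outside, world axes, zero at the start; "wrist_torque": the same for the moment, N m; "opening": opening from 0.0 (shut) to 1.0 (fully open); "grasp_force": force on a finger pad.
Only numpy, scipy, OpenCV 4.12 (cv2) and the standard library are available. Lean on these libraries where they do the work, as an engineer would, in place of code of your own. Each camera call takes 0.05 s, during which the arm holds its last target. There are 200 camera calls.

## Working session

There is one attempt and no reset: what is moved stays moved. The work goes in short steps, Python scripts to look and compute and a tool call to move; the robot and the scene stay as the last step left them, time stands still between calls to the robot, and variables do not carry over. Pictures are saved under pics/ and viewed, at most 10 in all, crops included, and the job is handed in when it is done.

Besides the shell and the picture viewer there is one more tool, called as name(argument=value, ...) on one line, values as JSON. carry_out: Moves the arm, as the interface text tells. Its arguments: {"type":"object","properties":{"targets":{"type":"array","items":{"type":"object","properties":{"dp":{"type":"array","items":{"type":"number"}},"yaw":{"type":"number"}}}},"fingers":{"type":"number"},"grip_force":{"type":"number"}},"required":["targets"]}

```bash
mkdir -p pics; ls
cat > h.py <<'E'
import numpy as np, cv2
from rig import r
def ray(name,pts,z,c=None):
    c=c or r.get_calibration(name)
    K=np.array([[c['fx'],0,c['cx']],[0,c['fy'],c['cy']],[0,0,1.]])
    R,_=cv2.Rodrigues(np.array(c['rvec'],float)); t=np.array(c['tvec'],float).reshape(3)
    u=cv2.undistortPoints(np.array(pts,float).reshape(-1,1,2),K,np.array(c['dist_coeffs'],float)).reshape(-1,2)
    d=np.c_[u,np.ones(len(u))]@R; o=-R.T@t
    return o+d*((z-o[2])/d[:,2])[:,None]
def snap(name,f):
    im=r.grab_frame(name); cv2.imwrite('pics/'+f,im[:,:,::-1]); return im
E
python3 - <<'E'
from h import *
s=r.sense();print(s['eef_pos'],s['tcp_rot'],s['contact_force'],s['opening'],r.tip_reach,s['clock'])
snap('top','top1.png');snap('side','side1.png')
E
```

```text
pics
[145.91233282 607.25777563 238.56232259] [-3.14021858e+00  2.24749188e-05  2.90582435e+00] [ 0.26891444  0.61516357 -0.35011025] 0.9997465054721505 8.0 0.0
```

View pics/top1.png

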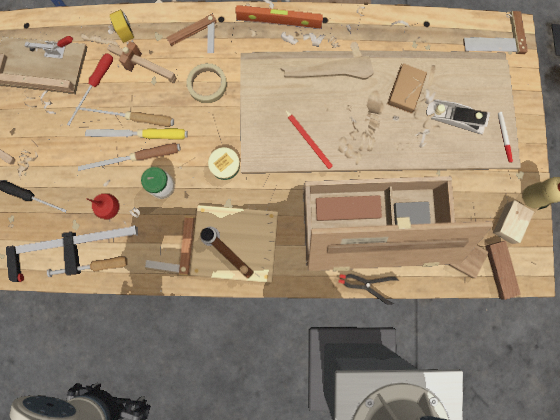

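View pics/side1.png

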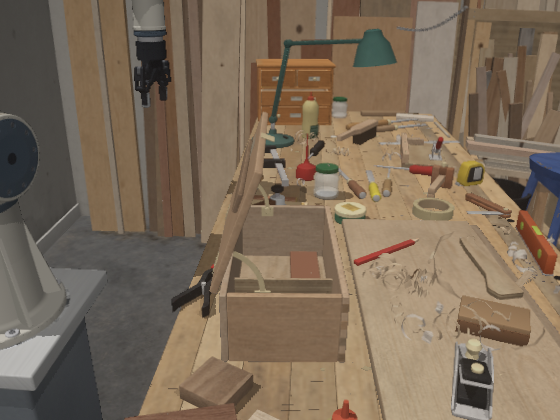

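Top view: the board is at about (192–275, 205–280), the plunger at (208,235) and the knob near (247,270). The bevel stock is at (187,247) and its blade runs about (145,263)–(180,268). The side view has the tool box hiding the board. Next I'll enlarge the top view and convert pixels to positions.

Run:
```python
from h import *
im=cv2.imread('pics/top1.png')
c=im[195:290,135:285]; cv2.imwrite('pics/c1.png',cv2.resize(c,None,fx=5,fy=5,interpolation=cv2.INTER_CUBIC))
print(ray('top',[(208,235)],72),ray('top',[(247,270)],76),ray('top',[(146,264),(180,268)],9),ray('top',[(160,297)],0))
```

```text
[[473.53007386 465.00375064  72.        ]] [[393.68246502 371.84257175  76.        ]] [[404.23126144 627.27863935   9.        ]
 [396.1672147  541.76604968   9.        ]] [[323.78383441 591.53139913   0.        ]]
```

View pics/c1.png

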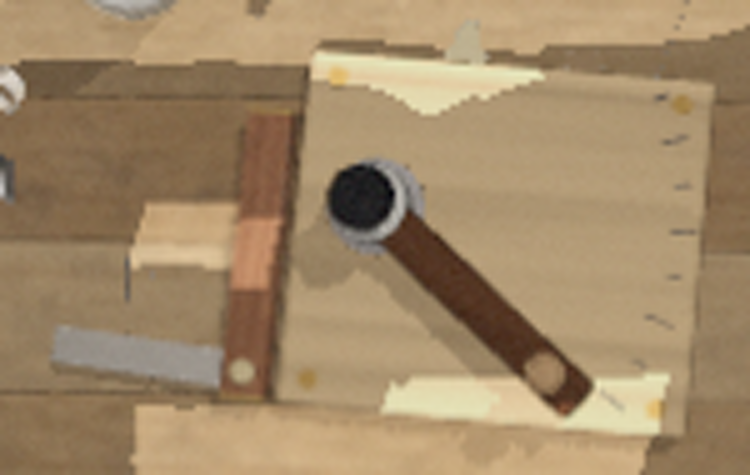

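```bash
cat >> h.py <<'E'
def totool(p):
    from scipy.spatial.transform import Rotation as Ro
    s=r.sense(); R=Ro.from_euler('xyz',s['tcp_rot']).as_matrix()
    return R.T@(np.array(p,float)-s['eef_pos'])
E
python3 - <<'E'
from h import *
c=r.get_calibration('wrist');R,_=cv2.Rodrigues(np.array(c['rvec'],float))
print('cam',-R.T@np.array(c['tvec']).reshape(3),R[2],c['fx'],c['cx'])
print('edge/blade', ray('top',[(241/5+135,372/5+195)],21), ray('top',[(362/5+135,198/5+195)],72), ray('top',[(545/5+135,372/5+195)],76))
pts=np.array([(55,325),(220,345),(52,362),(218,388)])/5+[135,195]
P=ray('top',pts,9);print(P)
for a,b in((0,1),(2,3)):
    d=P[b]-P[a];print(np.degrees(np.arctan2(d[1],d[0])))
print(totool([350,480,260]))
E
```

```text
cam [ 81.3033511  623.52654275 373.77293392] [ 0.25188205 -0.06206929 -0.96576541] 371.0722373915991 274.03514806836415
edge/blade [[392.82578335 531.22931987  21.        ]] [[474.44484671 466.44155889  72.        ]] [[394.95496086 378.78785503  76.        ]]
[[414.08889178 627.67801226   9.        ]
 [405.91729922 544.57865953   9.        ]
 [395.82900047 628.4600293    9.        ]
 [384.84431856 544.87753259   9.        ]]
-95.6161367993629
-97.48708749575577
[-228.19030343  -76.14071642  -21.24237285]
```

carry_out(targets=[{"dp": [-45,-10,0],"yaw": 0},{"dp": [-95,-20,0],"yaw": 0},{"dp": [-145,-30,0],"yaw": 0},{"dp": [-195,-40,0],"yaw": 0},{"dp": [-235,-50,0],"yaw": 0},{"dp": [-235,-50,0],"yaw": 0},{"dp": [-235,-50,0],"yaw": 0},{"dp": [-235,-50,0],"yaw": 0}], fingers=-1, grip_force=20)

```text
clock: 1.1
eef_pos: [361.8, 504.7, 239.1]
tcp_rot: [-3.141, -0.0, 2.907]
contact_force: [-0.1, -0.4, 0.3]
opening: -0.0
grasp_force: 0.0
```

Run:
```python
from h import *
import json
s=r.sense();c=r.get_calibration('wrist');snap('wrist','w1.png')
json.dump({k:np.array(v).tolist() for k,v in c.items()},open('w1.json','w'))
print(s['eef_pos'],s['tcp_rot'],s['opening'],r.tip_reach,s['contact_force'],s['clock'])
```

```text
[361.78626821 504.65007796 239.13874385] [-3.14129935e+00 -3.82081847e-04  2.90694503e+00] -0.00016781930722783043 8.0 [-0.09858328 -0.43451178  0.27110643] 1.1
```

View pics/w1.png

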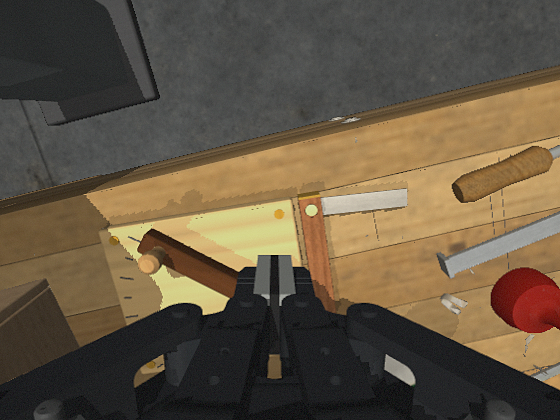

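The wrist view, with the robot side at the top, shows the blade at (322–407, 190–215), the brass screw at (311,210), the knob top at about (148,263) and the fence running from (145,235) to (240,285). I'll fit the blade edges.

Run:
```python
from h import *
import json
c=json.load(open('w1.json'))
im=cv2.imread('pics/w1.png');hsv=cv2.cvtColor(im,cv2.COLOR_BGR2HSV)
m=((hsv[:,:,1]<45)&(hsv[:,:,2]>110)).astype(np.uint8); k=np.zeros_like(m);k[180:225,318:415]=1;m*=k
n,l,st,ce=cv2.connectedComponentsWithStats(m);i=1+st[1:,4].argmax();print(st[i],ce[i]);m=(l==i)
def ang(E):
    P=ray('wrist',E,10,c);x,y,_,_=cv2.fitLine(P[:,:2].astype(np.float32),cv2.DIST_HUBER,0,.01,.01).ravel()[:4]
    a=np.degrees(np.arctan2(y,x));return a%180
xs=range(328,402)
t=[(x,np.where(m[:,x])[0].min()) for x in xs];b=[(x,np.where(m[:,x])[0].max()) for x in xs]
print('edge angles',ang(t),ang(b),ang([((p[0]),(p[1]+q[1])/2) for p,q in zip(t,b)]))
P=ray('wrist',[t[0],b[0],t[-1],b[-1]],10,c);print(P)
print('screw',ray('wrist',[(311,210)],21,c),'knobtop',ray('wrist',[(148,264)],76,c))
T=cv2.imread('pics/top1.png');h=cv2.cvtColor(T,cv2.COLOR_BGR2HSV)
m2=((h[:,:,1]<45)&(h[:,:,2]>110)).astype(np.uint8);k=np.zeros_like(m2);k[255:276,143:180]=1;m2*=k
ys,xx=np.where(m2);mid=[(x,ys[xx==x].mean()) for x in range(148,177) if (xx==x).any()]
P=ray('top',mid,10);x,y,_,_=cv2.fitLine(P[:,:2].astype(np.float32),cv2.DIST_HUBER,0,.01,.01).ravel()[:4];print('top angle',np.degrees(np.arctan2(y,x))%180)
```

```text
[ 321  189   86   26 1463] [364.06630212 201.24606972]
edge angles 82.91478 82.96758 82.940315
[[389.15331443 554.28117472  10.        ]
 [405.51269835 551.03059015  10.        ]
 [398.01400989 627.16852623  10.        ]
 [414.41478861 624.76183055  10.        ]]
screw [[395.36590163 534.42074617  21.        ]] knobtop [[394.7788924  384.79291709  76.        ]]
top angle 83.53541
```

The blade direction is 83° in the world frame, and both views agree (82.9° and 83.5°). The fence must therefore point at −97° from the pivot at about (474,466). That puts the knob target near (459.5,347); it is now at about (395,382). I'll move in behind the knob with the tips above the fence.

carry_out(targets=[{"dp": [-13,-55,0],"yaw": 0},{"dp": [-24,-110,20],"yaw": 0},{"dp": [-24,-112,70],"yaw": 0},{"dp": [-24,-112,120],"yaw": 0},{"dp": [-24,-112,160],"yaw": 0},{"dp": [-24,-112,176],"yaw": 0},{"dp": [-24,-112,176],"yaw": 0},{"dp": [-24,-112,176],"yaw": 0}])

```text
clock: 2.15
eef_pos: [360.6, 390.7, 64.7]
tcp_rot: [3.14, 0.001, 2.906]
contact_force: [0.2, -0.0, -0.4]
opening: 0.0
grasp_force: 0.0
```

Run:
```python
from h import *
import json
s=r.sense();c=r.get_calibration('wrist');snap('wrist','w2.png')
json.dump({k:np.array(v).tolist() for k,v in c.items()},open('w2.json','w'))
print(s['eef_pos'],s['contact_force'],s['clock'])
for p in [(375,387),(403,362),(425,355)]: print(totool([*p,62]).round(1))
```

```text
[360.60813311 390.69979994  64.69394522] [ 0.21780856 -0.03167935 -0.37718398] 2.15
[-14.7  -0.3   2.8]
[-47.8 -18.1   2.8]
[-70.8 -19.7   2.9]
```

View pics/w2.png

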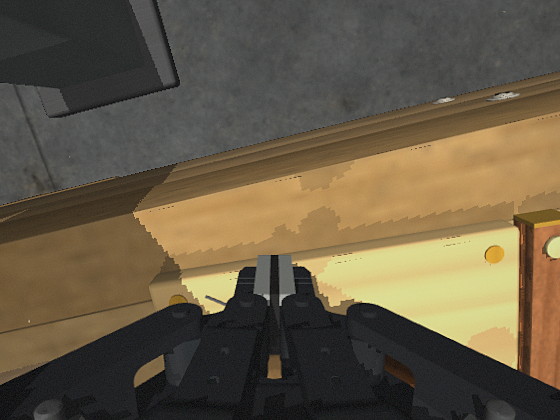

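The fingertips stand just behind the knob and are free. The bevel and the board edge are visible, and the knob is hidden behind the gripper. I'll push along the arc.

carry_out(targets=[{"dp": [-8,0,2],"yaw": 0},{"dp": [-15,-2,2],"yaw": 0},{"dp": [-22,-6,2],"yaw": 0},{"dp": [-29,-10,2],"yaw": 0},{"dp": [-36,-13,2],"yaw": 0},{"dp": [-43,-16,2],"yaw": 0},{"dp": [-50,-18,2],"yaw": 0},{"dp": [-57,-19,2],"yaw": 0},{"dp": [-63,-20,2],"yaw": 0},{"dp": [-68,-20,2],"yaw": 0},{"dp": [-68,-20,2],"yaw": 0}])

```text
clock: 3.58
eef_pos: [422.0, 354.4, 61.3]
tcp_rot: [3.141, 0.0, 2.905]
contact_force: [-0.8, -0.9, 0.6]
opening: -0.002
grasp_force: 0.2
```

Run:
```python
from h import *
s=r.sense();im=snap('top','top2.png')[:,:,::-1]
c=im[195:290,135:285]; cv2.imwrite('pics/c2.png',cv2.resize(c,None,fx=5,fy=5,interpolation=cv2.INTER_CUBIC))
print(s['eef_pos'],s['contact_force'],s['clock'])
```

```text
[422.0268927  354.44597553  61.26383858] [-0.80969344 -0.86363573  0.57790765] 3.575
```

View pics/c2.png

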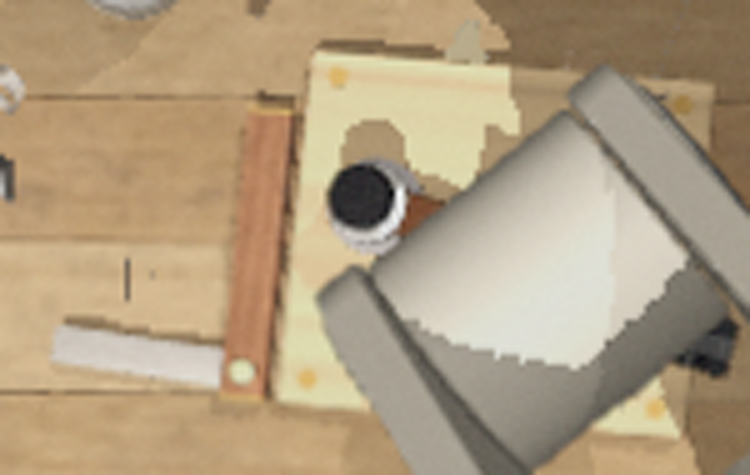

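The bevel is unmoved. The fence is swinging: its stub shows at about (425,215) in the crop, and the arm hides the rest. I'll push a bit further, then back off, lift and look from above with the wrist camera.

carry_out(targets=[{"dp": [-5,0,0],"yaw": 0},{"dp": [-10,0,0],"yaw": 0},{"dp": [-13,0,0],"yaw": 0},{"dp": [-13,0,0],"yaw": 0},{"dp": [0,0,0],"yaw": 0},{"dp": [0,0,-50],"yaw": 0},{"dp": [0,0,-100],"yaw": 0},{"dp": [-30,20,-150],"yaw": 0},{"dp": [-70,45,-180],"yaw": 0},{"dp": [-110,70,-180],"yaw": 0},{"dp": [-110,70,-180],"yaw": 0},{"dp": [-110,70,-180],"yaw": 0}])

```text
clock: 5.12
eef_pos: [543.6, 396.7, 240.6]
tcp_rot: [-3.141, -0.001, 2.906]
contact_force: [-0.6, 0.5, -0.4]
opening: -0.001
grasp_force: 0.0
```

Run:
```python
from h import *
import json
s=r.sense();c=r.get_calibration('wrist');snap('wrist','w3.png')
json.dump({k:np.array(v).tolist() for k,v in c.items()},open('w3.json','w'))
print(s['eef_pos'],s['contact_force'],s['clock'])
```

```text
[543.61670215 396.67466754 240.60409171] [-0.61147398  0.50163461 -0.3782505 ] 5.125
```

View pics/w3.png

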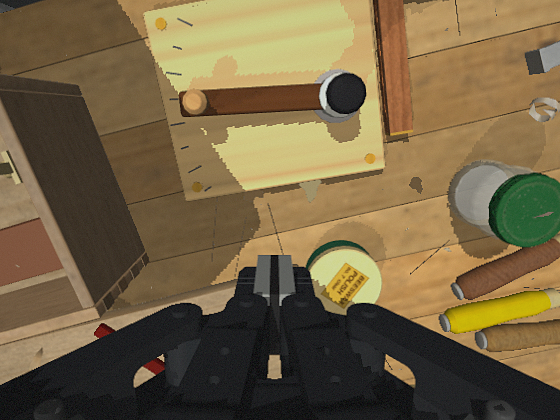

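The fence now lies nearly square: the knob is at (195,101), the bar at about (210–318, 85–113), and the plunger top at (346,93). I'll fit its angle.

```bash
cat > fence.py <<'E'
from h import *
import json,sys
def fence(n,y0,y1,x0,x1):
    c=json.load(open(n+'.json'));im=cv2.imread(f'pics/{n}.png');hsv=cv2.cvtColor(im,cv2.COLOR_BGR2HSV)
    m=(hsv[:,:,2]<135)&(hsv[:,:,1]>90);k=np.zeros_like(m);k[y0:y1,x0:x1]=1;m&=k
    nn,l,st,ce=cv2.connectedComponentsWithStats(m.astype(np.uint8));i=1+st[1:,4].argmax();m=l==i;print(st[i])
    t=[];b=[]
    for x in range(x0+5,x1-5):
        y=np.where(m[:,x])[0]
        if len(y): t.append((x,y.min()));b.append((x,y.max()))
    for E in(t,b):
        P=ray('wrist',E,42,c);x,y,xx,yy=cv2.fitLine(P[:,:2].astype(np.float32),cv2.DIST_HUBER,0,.01,.01).ravel()
        print(np.degrees(np.arctan2(y,x))%180,(xx,yy))
    return c
if __name__=='__main__':
    c=fence('w3',75,122,212,310)
    k=ray('wrist',[(194,101)],76,c);p=ray('wrist',[(346,93)],72,c);d=(k-p)[0]
    print('knob',k,'plunger',p,np.hypot(*d[:2]),np.degrees(np.arctan2(d[1],d[0]))%180)
E
python3 fence.py
```

```text
[ 212   84   98   32 2623]
79.70044 (np.float32(454.7419), np.float32(406.15918))
79.64944 (np.float32(475.46548), np.float32(401.00888))
knob [[455.48609744 354.05726663  76.        ]] plunger [[477.07663222 470.70625143  72.        ]] 118.63025265713497 79.51380822279307
```

The fence is at 79.6° and the blade at 83°, so the knob needs about 7 mm more. I'll return and push to 7 mm past the previous contact.

carry_out(targets=[{"dp": [60,-40,0],"yaw": 0},{"dp": [110,-70,30],"yaw": 0},{"dp": [112,-70,80],"yaw": 0},{"dp": [112,-70,130],"yaw": 0},{"dp": [112,-70,165],"yaw": 0},{"dp": [112,-70,180],"yaw": 0},{"dp": [112,-70,180],"yaw": 0},{"dp": [104,-70,180],"yaw": 0},{"dp": [98,-70,180],"yaw": 0},{"dp": [93,-69,180],"yaw": 0},{"dp": [90,-69,180],"yaw": 0},{"dp": [90,-69,180],"yaw": 0}])

```text
clock: 6.68
eef_pos: [441.5, 350.6, 61.4]
tcp_rot: [3.141, 0.0, 2.906]
contact_force: [-0.1, -0.2, -0.2]
opening: -0.001
grasp_force: 0.0
```

carry_out(targets=[{"dp": [18,0,0],"yaw": 0},{"dp": [20,0,-50],"yaw": 0},{"dp": [20,0,-100],"yaw": 0},{"dp": [-10,20,-150],"yaw": 0},{"dp": [-50,45,-180],"yaw": 0},{"dp": [-90,70,-180],"yaw": 0},{"dp": [-90,70,-180],"yaw": 0},{"dp": [-90,70,-180],"yaw": 0}])

```text
clock: 7.68
eef_pos: [543.4, 397.6, 240.3]
tcp_rot: [-3.14, -0.002, 2.906]
contact_force: [1.0, -0.4, -0.1]
opening: -0.001
grasp_force: 0.0
```

Run:
```python
from fence import *
s=r.sense();c=r.get_calibration('wrist');snap('wrist','w4.png')
json.dump({k:np.array(v).tolist() for k,v in c.items()},open('w4.json','w'))
print(s['eef_pos'],s['contact_force'],s['clock'])
fence('w4',70,135,212,310)
print(totool([476,468.5,100]))
```

```text
[543.41439023 397.57226185 240.30766492] [ 0.97238779 -0.36439476 -0.0548838 ] 7.675
[ 212   86   98   38 2616]
83.03979 (np.float32(458.72055), np.float32(405.88928))
83.02692 (np.float32(479.5503), np.float32(400.71457))
[ 81.79254153  53.54291132 140.58486573]
```

View pics/w4.png

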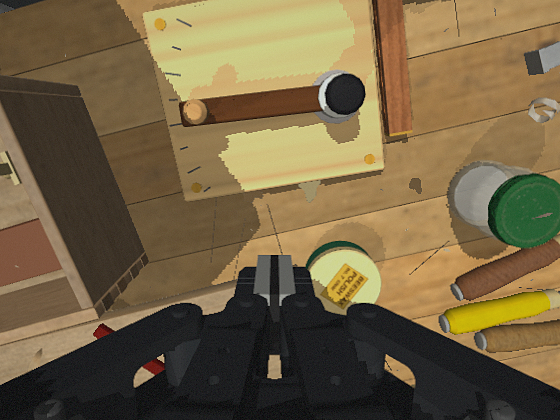

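The fence is at 83.0°, parallel to the blade to within measurement. The plunger top at (342,94) corresponds to about (476,468.5). I'll move above it and come down.

carry_out(targets=[{"dp": [40,26,0],"yaw": 0},{"dp": [82,53,20],"yaw": 0},{"dp": [82,53,70],"yaw": 0},{"dp": [82,53,120],"yaw": 0},{"dp": [82,53,145],"yaw": 0},{"dp": [82,53,150],"yaw": 0},{"dp": [82,53,150],"yaw": 0}])

```text
clock: 8.6
eef_pos: [477.3, 468.6, 92.0]
tcp_rot: [3.141, 0.0, 2.906]
contact_force: [0.1, -0.7, 1.0]
opening: -0.001
grasp_force: 0.0
```

carry_out(targets=[{"dp": [0,0,4],"yaw": 0},{"dp": [0,0,8],"yaw": 0},{"dp": [0,0,11],"yaw": 0},{"dp": [0,0,14],"yaw": 0},{"dp": [0,0,16],"yaw": 0},{"dp": [0,0,16],"yaw": 0}])

```text
clock: 9.35
eef_pos: [477.7, 468.4, 75.2]
tcp_rot: [3.141, 0.0, 2.906]
contact_force: [0.6, -1.5, 2.1]
opening: -0.003
grasp_force: 1.0
```

carry_out(targets=[{"dp": [0,0,2],"yaw": 0},{"dp": [0,0,4],"yaw": 0},{"dp": [0,0,6],"yaw": 0},{"dp": [0,0,7],"yaw": 0},{"dp": [0,0,7],"yaw": 0}])

```text
clock: 9.98
eef_pos: [477.9, 468.5, 69.9]
tcp_rot: [3.141, 0.0, 2.906]
contact_force: [-3.5, -4.8, 18.5]
opening: 0.0
grasp_force: 9.5
```

The press has reached its stop at 62 mm, with the force rising to 18 N. I'll press 1 mm more, release upward and retreat for a check.

carry_out(targets=[{"dp": [0,0,1],"yaw": 0},{"dp": [0,0,1],"yaw": 0}])

```text
clock: 10.22
eef_pos: [477.9, 468.6, 69.9]
tcp_rot: [3.141, 0.001, 2.906]
contact_force: [-5.8, -6.4, 26.1]
opening: -0.003
grasp_force: 13.4
```

carry_out(targets=[{"dp": [0,0,-10],"yaw": 0},{"dp": [0,0,-40],"yaw": 0},{"dp": [0,0,-90],"yaw": 0},{"dp": [-20,-15,-140],"yaw": 0},{"dp": [-50,-35,-172],"yaw": 0},{"dp": [-82,-53,-172],"yaw": 0},{"dp": [-82,-53,-172],"yaw": 0},{"dp": [-82,-53,-172],"yaw": 0}])

```text
clock: 11.22
eef_pos: [544.5, 397.7, 238.5]
tcp_rot: [-3.141, -0.001, 2.905]
contact_force: [0.5, 0.2, 0.1]
opening: -0.003
grasp_force: 0.0
```

Run:
```python
from fence import *
s=r.sense();c=r.get_calibration('wrist');snap('wrist','w5.png')
json.dump({k:np.array(v).tolist() for k,v in c.items()},open('w5.json','w'))
print(s['eef_pos'],s['contact_force'],s['clock'])
fence('w5',70,135,212,310)
```

```text
[544.47218373 397.66427439 238.47225696] [0.54396441 0.23102713 0.07326064] 11.225
[ 212   85   98   38 2635]
83.023605 (np.float32(458.80695), np.float32(406.5517))
82.96259 (np.float32(479.60513), np.float32(401.36746))
```

View pics/w5.png

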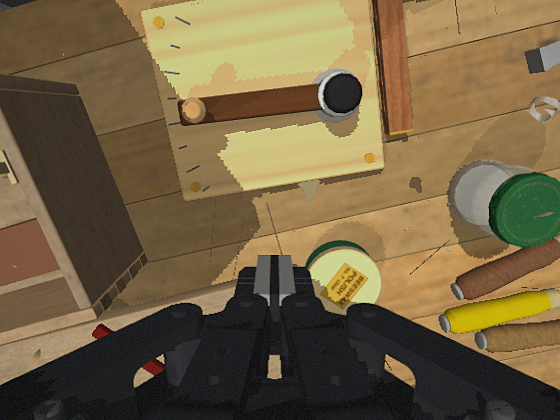

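The fence is still at 83.0°, the plunger (340,93) is lower, and the bevel and tin are unmoved. The arm is clear, so I'm handing in.

```bash
python3 -c "
from rig import r
print(r.sign_off())"
```

```text
the job is handed in; nothing more can be done
None
```

The fence is at 83.0°, parallel to the bevel blade (about 83°), the plunger is pressed to its stop and released, and I handed the job in at about 11 s with the arm clear and the bevel and tin unmoved in the pictures; I did not re-check the spring clamp, but the arm never went near it.

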